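# Rock the bath lids on the stone and fit the true one

### The job

One of the two steel lids lying on the stone slab is warped. Press lightly near the ends of the lids, as they lie on the stone, until you have felt which one rocks, holding it tipped for a moment; then set the other, true lid gently down into the opening of the water bath so that it sits fully home, and leave the warped lid lying on the stone. Do not disturb the brass weight, bottles and beaker around.

Things in the scene. Friction and masses are not known exactly. Their poses are not given: they have to be found in the camera images.
- lid_1_grip (a point): middle of the black bar handle of one lid, 28 mm above the plate's top face and 32 mm above its underside. The bar runs along the lid's length x: 70 mm long (x), 14 mm wide (y), 14 mm high, on two posts. z is square to the plate, up. The plate is 150 mm long (x), 100 mm wide (y), 4 mm thick; the lid weighs about 0.42 kg. The two lids look alike; their names do not tell which is warped
- lid_2_grip (a point): the same point of the other lid, of the same sizes and axes
- lid_1: the lid of lid_1_grip; origin mid underside. One lid is true: it stays put wherever it is pressed. The warped one has the outer 63 mm of one end (either) bent up, 4 mm at the edge; the rest, and its frame, lies level. 1 to 2 N near that end's edge tips the whole lid 4 degrees, till the end meets the stone; let go, it falls back
- lid_2: the lid of lid_2_grip; origin mid underside. A light press of 3 to 6 N is enough for the test. Pressed or struck onto the stone with more than about 45 N, either lid is spoilt; steel on stone is hard, and a finger touching down faster than about 15 mm/s, or driven a few mm past the face, already gives that
- slab: dark stone balance slab, 250 mm (x) by 440 mm (y) and 40 mm high, flat on top, on which both lids lie; origin under its centre, on the bench
- bath: small white water bath with a steel deck, 190 mm (x) by 240 mm (y) and 150 mm high, empty, fixed; origin under its centre, on the bench; the long side of its opening runs along y. A lid let down on it at 20 mm/s or slower and not pushed is gentle enough; over 70 N is a slam
- bath_seat (a point): centre of the bath's opening, level with the top of the two seal strips that bear the lid. The recess is 157 mm (y) by 107 mm (x), its rim (the deck) 6 mm above this point; the well within is open. A seated lid lies wholly in the recess, its length along this y (either way round), its handle point 32 mm above this point
- seal_a: black rubber seal strip, 10 mm wide, along the recess's end on the bath's +y side; origin at the strip's middle. A true lid bears on both strips; a warped one leaves a gap over one of them
- seal_b: the like strip at the -y end
- weight: small brass calibration weight, 22 mm across and 29 mm high, standing on the stone; a bystander; origin under its centre
- beaker_2: glass beaker 70 mm across and 95 mm high, on the bench; a bystander; origin under its centre
- white_1: white plastic bottle 50 mm across and 140 mm high; a bystander; origin under its centre
- white_2: white plastic bottle 50 mm across and 140 mm high; a bystander; origin under its centre
- dropper_1: amber dropper bottle with a red cap, 26 mm across and 70 mm high; a bystander; origin under its centre
- dropper_2: amber dropper bottle with a red cap, 26 mm across and 70 mm high; a bystander; origin under its centre
- amber: large amber bottle with a black cap, 60 mm across and 150 mm high; a bystander; origin under its centre
Mind the look-alikes: they are no part of the job. Leave any green or orange look-alike of the lid_2 alone.

How it is judged:
By the outcome, as a careful person would: the job done as asked, in the order asked, and still so for the second after the job is handed in, with the robot touching nothing.
It also fails if it takes over 72 s, if anything falls off the work surface, if the arm or the gripper's body presses on something with over 40 N, if the wrist force passes 120 N, or if a joint passes its speed limit or range.

### The arm

A 6-joint arm with a two-finger parallel gripper is mounted at the origin on the work surface. World frame = base frame: x ahead of the robot, y to its left, z up, the work surface at z = 0. Lengths are in mm, angles in rad, forces in N, time in s.
With the tool pointing down it reaches from about 275 to 1000 mm from the base axis. Payload 8.4 kg.
Tool frame: the origin (TCP) lies at the centre of the arm's flange, where the gripper is bolted on; the fingertips stand r.tip_extent ahead of it and the grasp point (between the pads) lies 155 mm ahead of it (r.tip_extent is the distance from the TCP to the fingertips, in mm); z points along the fingers, y is the direction in which the jaws open and shut (so a half turn about z gives the same grasp; the last joint's range is limited). The gripper opens to 85 mm and grips with 20 to 120 N. Pads are 22 mm wide; open, the fingers measure 114 mm over their backs; the gripper's body (76 mm by 85 mm) begins 54 mm behind the grasp point. The pads swing forward as they close: fully open they stand 13 mm farther back than shut.
Start: joints at [-0.002, 0.353, 1.633, -0, 1.155, -0.002], TCP at [625.004, -0, 404.681] pointing down, gripper open.
Joint ranges: [-2.63, 2.63], [-0.92, 2.1], [0.06, 2.66], [-1.3, 4.44], [0, 2.69], [-3.02, 3.02]. Speed limits (rad/s): [2.22, 2.22, 2.79, 3.14, 3.14, 3.14].

### API

Orientations are given as [roll, pitch, yaw] about the fixed x, y, z axes, in that order (R = Rz(yaw) Ry(pitch) Rx(roll)).
In Python, from rig import sense, grab_frame, job, r gives the robot as it stands. The module is installed in compiled form; this text tells all that it offers.
- The arm moves only by the shell command python3 -m creep 'ROWS' [FORCE]. ROWS is JSON, a list of rows, each a list of 7 numbers: the turn, a rotation vector about the tool's x, y, z in rad, then the shift along the tool's x, y, z in mm, then the closure, from 0 (fully open) to 1 (shut). In form: [[wx, wy, wz, dx, dy, dz, fingers], ...]. A call has 1 to 10 rows; each row shifts and turns the pose as measured when the row begins, along the tool's axes as they then stand; what a row does not reach is not made up. A row lasts 1/12 s, in which the tool goes at most 41.7 mm and 7.16 degrees, less where a joint would pass 70% of its speed; a pose out of reach is approached as far as the arm can. A call with a gripper value outside its range is refused whole. The fingers move at their own pace and stop on an object; FORCE is the grip in N (left out, the last holds). Time passes only in rows, so rows that do not move let the fingers close. It gives the time, the measured TCP pose, the force and the opening at its end, in the units of the state.
- sense(): the state, without advancing time (a new reading comes with each control period).
- grab_frame(name): name is "scene" or "side" or "wrist"; returns a dict with "color" (480x640x3 uint8, red, green, blue), "mtx" (3x3 intrinsics, pixels), "distortion" ([k1, k2, p1, p2, k3] as OpenCV has them; the pictures are not rectified), "T" (4x4, takes a point from camera to world coordinates). Camera axes: x right, y down, z forward; pixel columns grow to the right and rows downward; lengths in mm; the calibration is good to about 2 mm. A picture is of the moment at which its call begins. There is no depth.
- job.sign_off(): hands the job in, once; it reports no verdict.
The state is a dict: "clock": time; "qpos": joint angles; "qvel": joint speeds; "joint_efforts": joint torques, N m; "eef_pos": TCP position; "tcp_rot": TCP orientation; "contact_force": force on the tool from outside, world axes, zero at the start; "wrist_torque": the same for the moment, N m; "opening": opening from 0.0 (shut) to 1.0 (fully open).
Only numpy, scipy, OpenCV 4.12 (cv2) and the standard library are available. Lean on these libraries where they do the work, as an engineer would, in place of code of your own. Each camera call takes 0.05 s, during which the arm holds its last target.

## Working session

There is one attempt and no reset: what is moved stays moved. The work goes in short steps, Python scripts to look and compute and a shell command to move; the robot and the scene stay as the last step left them, time stands still between calls to the robot, and variables do not carry over. Pictures are saved under pics/ and viewed, and the job is handed in when it is done.

```bash
mkdir -p pics; ls
python3 - <<'E'
from rig import sense, grab_frame, job, r
import cv2
print(sense()); print(r.tip_extent)
for n in ("scene","side","wrist"):
    f=grab_frame(n); cv2.imwrite(f"pics/{n}0.png",f["color"][:,:,::-1]); print(n,f["mtx"],f["distortion"],f["T"])
E
```

```text
pics
{'clock': 0.0, 'qpos': array([-2.41019861e-03,  3.53657106e-01,  1.63413423e+00,  3.61705440e-05,
        1.15521174e+00, -2.34972375e-03]), 'qvel': array([-0.00026388, -0.00172527,  0.00058999, -0.00077658,  0.00043835,
       -0.00106136]), 'joint_efforts': array([-2.03471049e-03, -6.05236173e+01, -3.42063046e+01, -2.62302356e-04,
        9.48130677e-03,  3.61521288e-06]), 'eef_pos': array([ 6.24763742e+02, -2.00816173e-04,  4.03955879e+02]), 'tcp_rot': array([-3.14018231e+00, -3.63851088e-05,  1.57072120e+00]), 'contact_force': array([ 0.26921809, -0.37842704, -0.04654409]), 'wrist_torque': array([-0.03260086, -0.0273192 , -0.00848564]), 'opening': 0.9984508671769416}
173.4
scene [[544.57435411   0.         313.56849836]
 [  0.         544.57435411 247.84185793]
 [  0.           0.           1.        ]] [0.05410308 0.         0.         0.         0.        ] [[ 7.65403787e-01  3.29124529e-01 -5.53022683e-01  1.22593754e+03]
 [ 6.43159468e-01 -4.21150941e-01  6.39513709e-01 -8.87949467e+02]
 [-2.24263753e-02 -8.45167989e-01 -5.34030082e-01  8.16300685e+02]
 [ 0.00000000e+00 
[... 276 characters left out ...]
1  1.95611370e-01  2.14216549e+02]
 [-2.23307126e-01 -5.20434505e-01  8.24185570e-01 -1.26412082e+03]
 [ 1.24369326e-02 -8.46989365e-01 -5.31464334e-01  8.96395507e+02]
 [ 0.00000000e+00  0.00000000e+00  0.00000000e+00  1.00000000e+00]]
wrist [[377.20373926   0.         322.85903299]
 [  0.         377.20373926 237.83492656]
 [  0.           0.           1.        ]] [-0.01820616  0.          0.          0.          0.        ] [[ 9.99998216e-01  2.89189776e-04 -1.86690331e-03  6.24639347e+02]
 [-2.57523477e-04 -9.58122721e-01 -2.86357793e-01  7.26597732e+01]
 [-1.87153423e-03  2.86357763e-01 -9.58120937e-01  3.73978933e+02]
 [ 0.00000000e+00  0.00000000e+00  0.00000000e+00  1.00000000e+00]]
```

View pics/scene0.png

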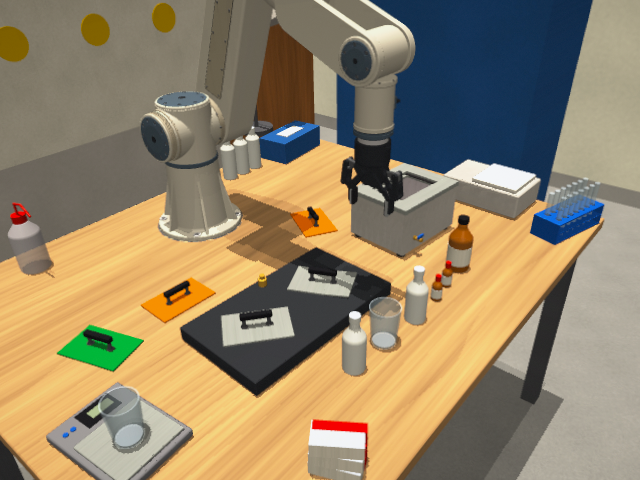

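View pics/side0.png

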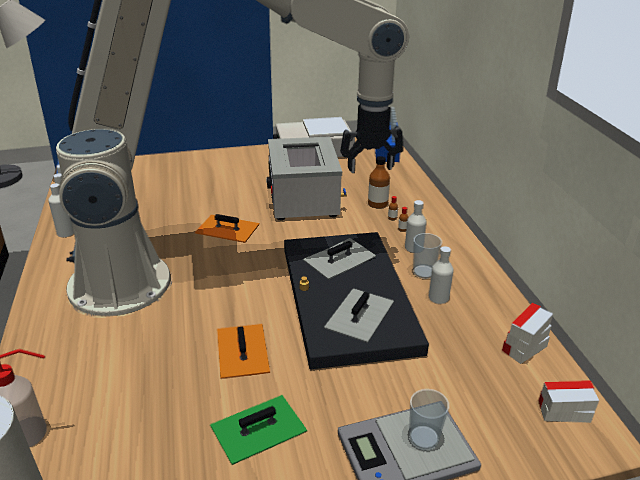

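View pics/wrist0.png

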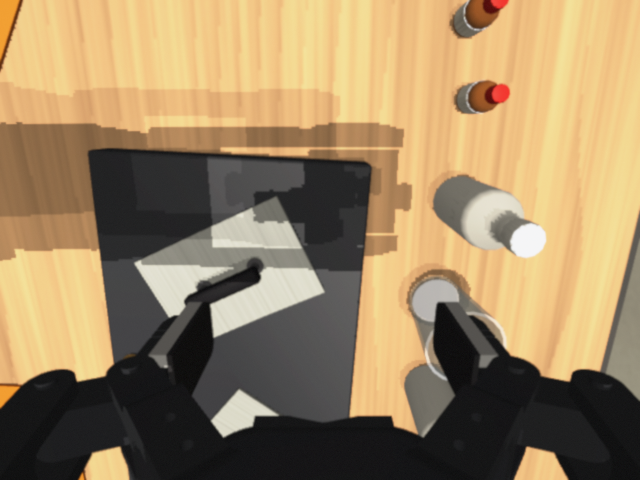

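```bash
cat > h.py <<'E'
import numpy as np, cv2
from rig import sense, grab_frame, r
def pix2w(f,pts,z):
    p=cv2.undistortPoints(np.array(pts,float).reshape(-1,1,2),f["mtx"],f["distortion"]).reshape(-1,2)
    T=f["T"]; d=np.c_[p,np.ones(len(p))]@T[:3,:3].T; o=T[:3,3]
    z=np.broadcast_to(np.array(z,float),len(p))
    s=(z-o[2])/d[:,2]; return o+d*s[:,None]
def proj(f,P):
    T=np.linalg.inv(f["T"]); rv=cv2.Rodrigues(T[:3,:3])[0]
    return cv2.projectPoints(np.array(P,float).reshape(-1,1,3),rv,T[:3,3],f["mtx"],f["distortion"])[0].reshape(-1,2)
def crop(f,x0,y0,w,h,k,name):
    c=f["color"][y0:y0+h,x0:x0+w,::-1]
    cv2.imwrite(f"pics/{name}.png",cv2.resize(c,None,fx=k,fy=k,interpolation=cv2.INTER_CUBIC))
E
python3 - <<'E'
from h import *
import pickle
F={n:grab_frame(n) for n in("scene","side","wrist")}
pickle.dump(F,open("F0.pkl","wb"))
crop(F["scene"],180,240,220,150,3.6,"c_scene")
crop(F["side"],280,230,150,140,4,"c_side")
crop(F["side"],255,125,110,100,6,"c_sbath")
crop(F["scene"],340,160,130,100,6,"c_bath")
E
```

```text
(no output)
```

View pics/c_scene.png

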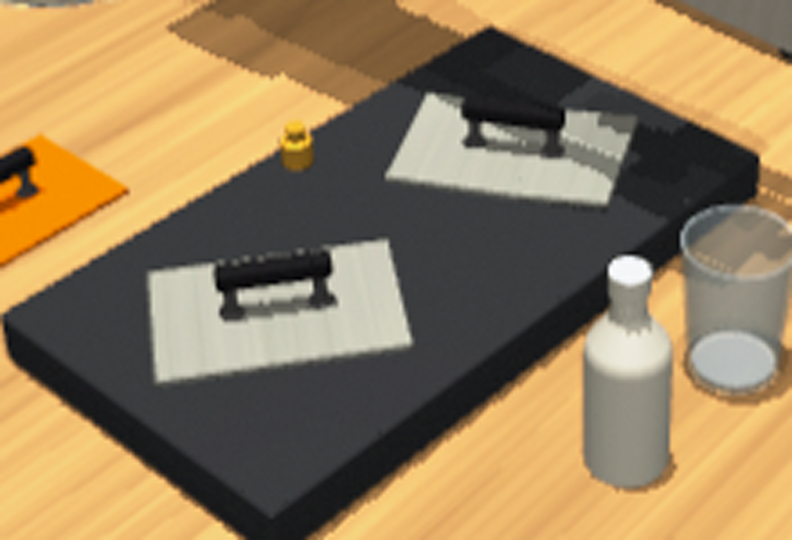

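View pics/c_side.png

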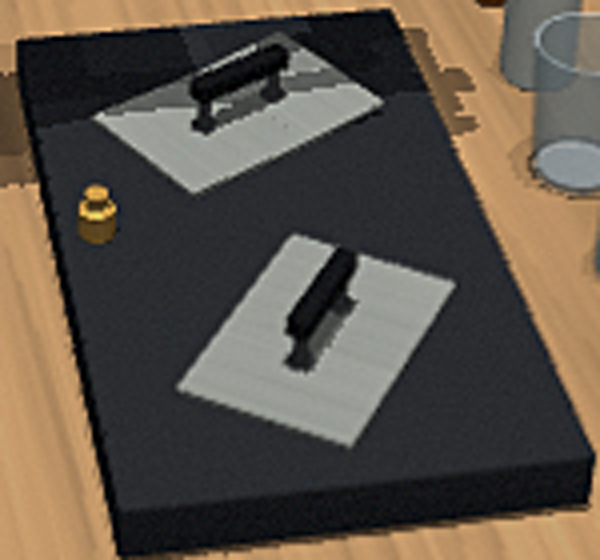

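View pics/c_sbath.png

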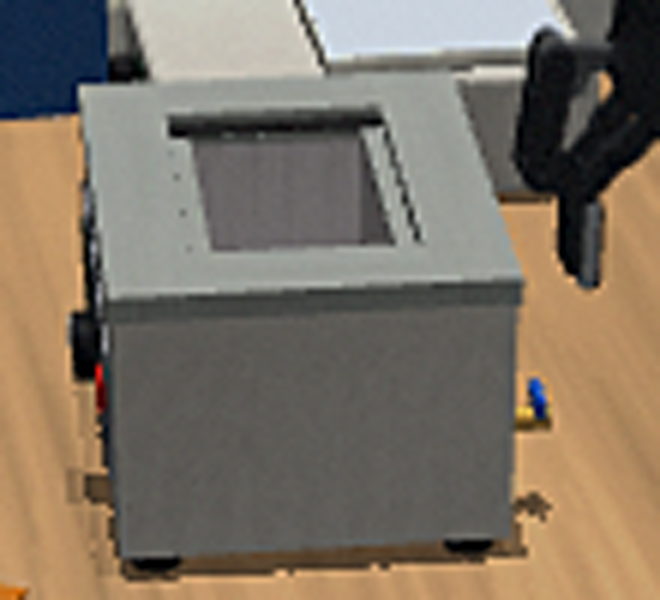

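View pics/c_bath.png

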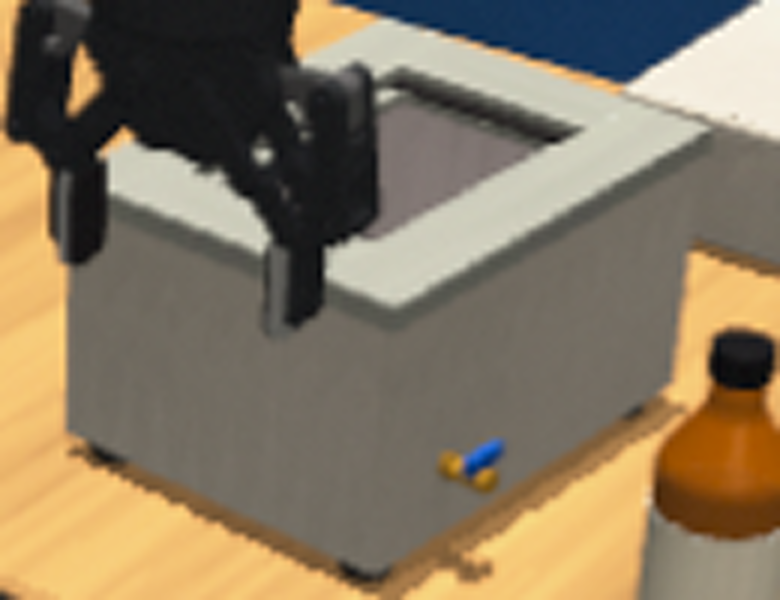

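Run:
```python
from h import *
import pickle
np.set_printoptions(precision=1,suppress=True)
F=pickle.load(open("F0.pkl","rb"))
S,D=F["scene"],F["side"]
def g(f,a,k,o,z): return pix2w(f,np.array(a,float)/k+o,z)
def rep(n,P):
    P=P[:,:2]; print(n,P.tolist()and P.round(1).tolist(),"c",P.mean(0),"sides",np.linalg.norm(P-np.roll(P,-1,0),axis=1),
      "ang",[round(float(np.degrees(np.arctan2(*(np.roll(P,-1,0)-P)[i][::-1]))),1) for i in range(4)])
oS=[180,240];oD=[280,230]
rep("near side",g(D,[(293,234),(456,284),(352,446),(178,388)],4,oD,44))
rep("near scene",g(S,[(148,271),(388,240),(411,344),(156,382)],3.6,oS,44))
rep("far side",g(D,[(283,33),(384,101),(195,192),(93,117)],4,oD,44))
rep("far scene",g(S,[(425,94),(636,115),(608,205),(386,178)],3.6,oS,44))
rep("far wrist",pix2w(F["wrist"],[(277,196),(324,293),(200,345),(134,263)],44))
rep("slab side",g(D,[(20,42),(392,10),(593,455),(115,510)],4,oD,40))
rep("slab scene",g(S,[(5,318),(490,28),(757,158),(270,518)],3.6,oS,40))
rep("bath side",g(D,[(80,87),(460,75),(522,280),(105,300)],6,[255,125],150))
rep("bath scene",g(S,[(712,130),(395,303),(100,185)],6,[340,160],150)[[0,1,2,2]])
rep("recess side",g(D,[(168,117),(380,107),(424,242),(200,252)],6,[255,125],150))
print("weight",g(D,[(97,238)],4,oD,40),g(S,[(297,168)],3.6,oS,40))
# handle tops
print("bar near side",g(D,[(350,252),(295,330)],4,oD,79))
```

```text
near side [[538.6, -190.8], [615.7, -254.2], [521.5, -369.7], [444.5, -307.0]] c [ 530.1 -280.4] sides [ 99.8 149.   99.3 149.6] ang [-39.5, -129.2, 140.8, 51.0]
near scene [[444.7, -305.6], [540.8, -190.6], [617.3, -254.4], [523.9, -370.1]] c [ 531.7 -280.2] sides [149.9  99.7 148.7 102.2] ang [50.1, -39.8, -128.9, 140.9]
far side [[588.2, 16.6], [629.3, -71.7], [493.1, -139.7], [449.7, -51.7]] c [540.1 -61.7] sides [ 97.4 152.3  98.1 154.4] ang [-65.0, -153.5, 116.2, 26.3]
far scene [[450.8, -53.3], [582.0, 17.2], [627.7, -75.7], [495.7, -143.1]] c [539.1 -63.8] sides [148.9 103.5 148.2 100.4] ang [28.3, -63.8, -153.0, 116.6]
far wrist [[583.7, 12.6], [625.4, -81.1], [501.1, -138.2], [447.2, -50.7]] c [539.4 -64.4] sides [102.5 136.8 102.8 150.5] ang [-66.0, -155.3, 121.6, 24.9]
slab side [[421.4, 46.8], [667.6, 35.0], [642.3, -398.9], [394.4, -385.8]] c [ 531.4 -175.7] sides [246.5 434.7 248.2 433.4] ang [-2.7, -93.3, 177.0, 86.4]
slab scene [[406.2, -386.1], [427.2, 46.1], [671.5, 31.2], [647.2, -400.6]] c [ 538.  -177.4] sides [432.8 244.7 432.4 241.5] ang [87.2, -3.5, -93.2, 176.6]
bath side [[440.9, 443.8], [632.4, 420.6], [605.5, 187.7], [417.0, 205.6]] c [524.  314.4] sides [192.9 234.5 189.3 239.3] ang [-6.9, -96.6, 174.5, 84.3]
bath scene [[632.6, 422.7], [606.7, 190.8], [441.2, 205.8], [441.2, 205.8]] c [530.4 256.3] sides [233.3 166.1   0.  289.2] ang [-96.4, 174.8, 0.0, 48.6]
recess side [[478.2, 398.3], [583.8, 389.4], [570.7, 234.9], [467.3, 245.3]] c [525. 317.] sides [106.  155.  103.9 153.4] ang [-4.8, -94.9, 174.3, 85.9]
weight [[ 429.3 -166.    40. ]] [[ 437.6 -167.9   40. ]]
bar near side [[ 551.5 -256.9   79. ]
 [ 504.8 -314.5   79. ]]
```

Side view: two white steel lids on the slab, one near (side px ≈ 359,315) and one far (≈ 339,258). The green and orange lids lie on the wood, so they are look-alikes. The sizes check out at 150×100. The far lid is centred at about (539,-63), yaw 27°, and the near lid at about (531,-280), yaw 50.5°. I'll press the far lid's +end first, at (598,-33).

```bash
python3 -m creep '[[0,0,0,-4,-3,20,1],[0,0,0,-4,-3,20,1],[0,0,0,-4,-3,20,1],[0,0,0,-4,-3,20,1],[0,0,0,-4,-3,20,1],[0,0,0,-4,-3,20,1],[0,0,0,-4,-3,20,1],[0,0,0,-4,-3,20,1],[0,0,0,-1,-2,6,1],[0,0,0,0,0,0,1]]' 30; python3 -c "
from h import *
f=grab_frame('side');crop(f,280,150,160,150,4,'p1')"
```

```text
clock: 1.13
eef_pos: [599.3, -34.0, 233.6]
tcp_rot: [3.137, -0.0, 1.571]
contact_force: [0.1, 0.0, 0.7]
opening: -0.003
```

View pics/p1.png

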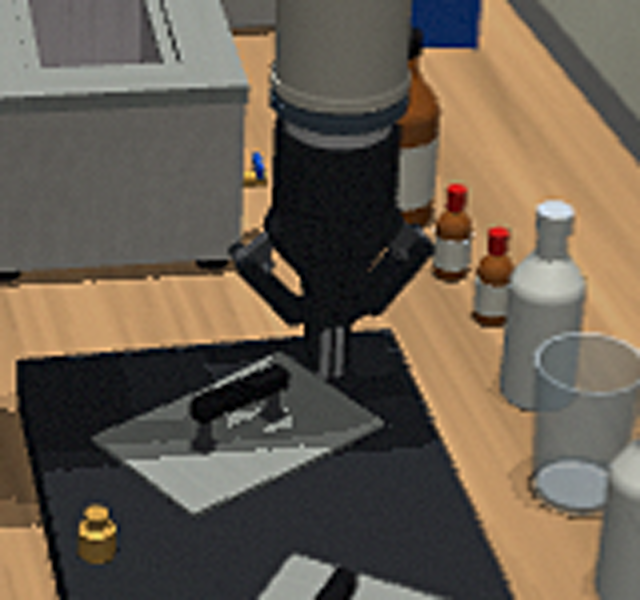

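The shut fingers are over the far lid's +end, tips at z≈60 and clear of the handle. I'll creep down from here.

```bash
python3 -m creep '[[0,0,0,0,0,3,1],[0,0,0,0,0,2,1],[0,0,0,0,0,1,1],[0,0,0,0,0,1,1],[0,0,0,0,0,1,1],[0,0,0,0,0,0.8,1]]' ; python3 -m creep '[[0,0,0,0,0,0.8,1],[0,0,0,0,0,0.8,1],[0,0,0,0,0,0.8,1]]';python3 -m creep '[[0,0,0,0,0,0.8,1],[0,0,0,0,0,0.8,1]]'
```

```text
clock: 1.68
eef_pos: [602.6, -33.1, 230.0]
tcp_rot: [3.127, 0.0, 1.572]
contact_force: [-0.1, -0.6, 0.1]
opening: 0.0
clock: 1.93
eef_pos: [602.9, -33.0, 228.0]
tcp_rot: [3.126, 0.0, 1.572]
contact_force: [-0.0, -1.0, 0.7]
opening: -0.0
clock: 2.1
eef_pos: [603.0, -33.0, 226.3]
tcp_rot: [3.126, 0.0, 1.572]
contact_force: [-0.0, 0.2, -0.2]
opening: -0.002
```

```bash
python3 -m creep '[[0.015,0,0,0,-5,0,1],[0,0,0,0,0,0.8,1],[0,0,0,0,0,0.8,1]]' ; python3 -m creep '[[0,0,0,0,0,0.8,1],[0,0,0,0,0,0.8,1]]';python3 -m creep '[[0,0,0,0,0,0.8,1]]'
```

```text
clock: 2.35
eef_pos: [597.3, -33.1, 224.3]
tcp_rot: [-3.14, 0.0, 1.572]
contact_force: [0.6, -0.1, -0.4]
opening: 0.001
clock: 2.52
eef_pos: [597.1, -33.1, 222.4]
tcp_rot: [-3.139, 0.0, 1.572]
contact_force: [0.9, -0.7, -0.5]
opening: 0.001
clock: 2.6
eef_pos: [597.1, -33.1, 221.5]
tcp_rot: [-3.139, -0.0, 1.572]
contact_force: [-0.3, 0.8, -0.9]
opening: -0.003
```

```bash
for i in 1 2 3 ; do python3 -m creep '[[0,0,0,0,0,0.6,1],[0,0,0,0,0,0.6,1]]' | egrep 'eef|force'; done
```

```text
eef_pos: [597.3, -33.0, 220.3]
contact_force: [-0.6, 0.3, 0.4]
eef_pos: [597.3, -33.0, 219.0]
contact_force: [-0.6, -0.2, 1.0]
eef_pos: [597.4, -33.0, 217.8]
contact_force: [-0.3, 1.4, -0.2]
```

```bash
for i in 1 2 3 4; do python3 -m creep '[[0,0,0,0,0,0.5,1]]' | egrep 'eef|force'; done
```

```text
eef_pos: [597.4, -33.0, 217.5]
contact_force: [-3.3, 1.0, 11.3]
eef_pos: [597.5, -33.0, 217.5]
contact_force: [-3.8, 0.5, 10.8]
eef_pos: [597.4, -33.0, 217.5]
contact_force: [-2.8, 0.8, 7.5]
eef_pos: [597.4, -33.0, 217.5]
contact_force: [-1.5, 1.0, 6.4]
```

```bash
python3 -c "
from h import *
f=grab_frame('side');crop(f,280,190,160,120,5,'p2')
from rig import sense; print(sense()['contact_force'])"
```

```text
[-2.58273506  0.01718574  7.02872151]
```

View pics/p2.png

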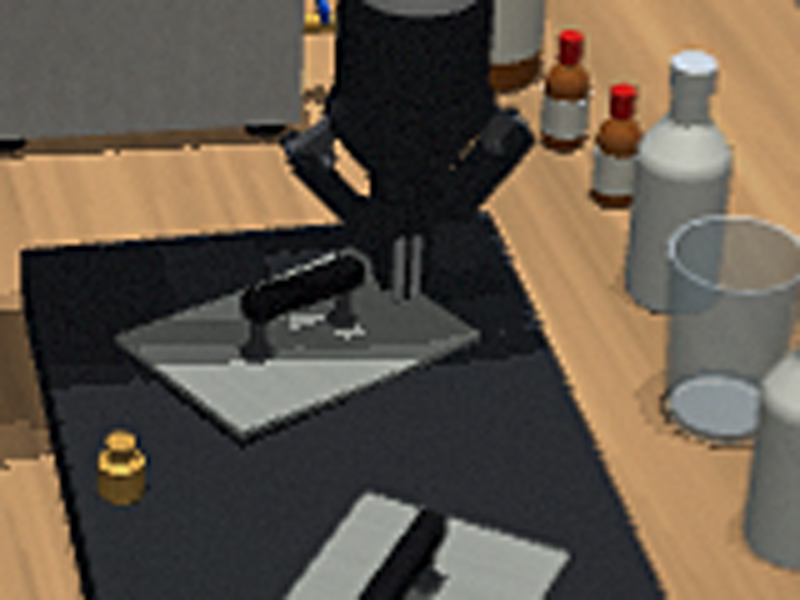

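Run:
```python
from h import *
import pickle
F=pickle.load(open("F0.pkl","rb"))
out=[]
fs={n:grab_frame(n) for n in("scene","side")}
pickle.dump(fs,open("F1.pkl","wb"))
rows=[]
for n,(x,y,w,h) in {"side":(295,230,90,55),"scene":(280,255,90,50)}.items():
    h=50
    rows.append(np.hstack([cv2.resize(np.ascontiguousarray(f[n]["color"][y:y+h,x:x+w,::-1]),None,fx=4.4,fy=4.4,interpolation=cv2.INTER_NEAREST) for f in(F,fs)]))
cv2.imwrite("pics/cmp.png",np.vstack(rows))
print(sense()["contact_force"],sense()["eef_pos"])
```

```text
[-2.41137685  0.484834    7.56602748] [597.42411183 -32.95317783 217.47222881]
```

View pics/cmp.png

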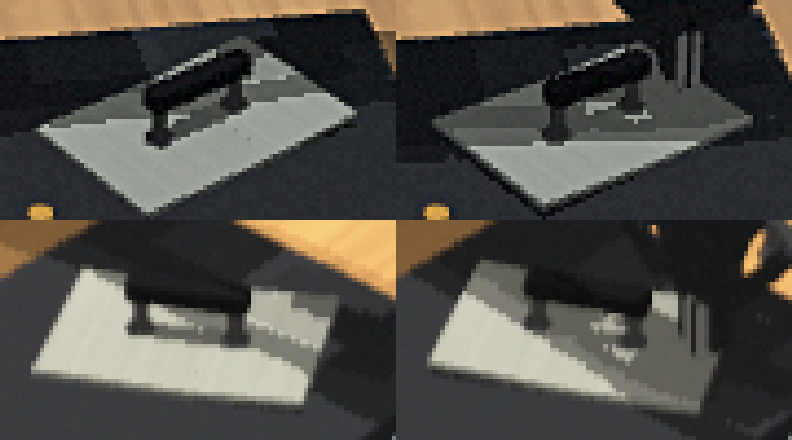

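The far lid's opposite end has risen: its edge is up about 2 px with a new shadow under it. So it is rocked. I'll hold it tipped for a moment, then ease off slowly while reading the force.

```bash
python3 -m creep '[[0,0,0,0,0,0.2,1],[0,0,0,0,0,0.2,1],[0,0,0,0,0,0.2,1],[0,0,0,0,0,0.2,1],[0,0,0,0,0,0.2,1],[0,0,0,0,0,0.2,1],[0,0,0,0,0,0.2,1],[0,0,0,0,0,0.2,1]]' | egrep 'clock|eef|force'; for i in 1 2 3 4 5 6 7 8 9 10 11 12; do python3 -m creep '[[0,0,0,0,0,-0.5,1]]' | egrep 'eef|force'; done; python3 -m creep '[[0,0,0,0,0,-2,1]]'
python3 - <<'E'
from h import *
import pickle
G=pickle.load(open("F1.pkl","rb"))
fs={n:grab_frame(n) for n in("scene","side")}
rows=[]
for n,(x,y,w,h) in {"side":(295,230,90,50),"scene":(280,255,90,50)}.items():
    rows.append(np.hstack([cv2.resize(np.ascontiguousarray(f[n]["color"][y:y+h,x:x+w,::-1]),None,fx=4.4,fy=4.4,interpolation=cv2.INTER_NEAREST) for f in(G,fs)]))
cv2.imwrite("pics/cmp2.png",np.vstack(rows))
E
```

```text
clock: 4.25
eef_pos: [597.4, -32.9, 217.5]
contact_force: [-1.5, -0.9, 6.0]
eef_pos: [597.4, -32.9, 217.9]
contact_force: [0.2, 0.1, 0.9]
eef_pos: [597.4, -32.9, 218.3]
contact_force: [-0.3, 0.3, 1.5]
eef_pos: [597.4, -33.0, 218.7]
contact_force: [-0.5, 0.6, 0.5]
eef_pos: [597.3, -33.0, 219.1]
contact_force: [0.1, 0.4, 0.9]
eef_pos: [597.3, -33.0, 219.5]
contact_force: [-0.5, 0.4, 1.0]
eef_pos: [597.3, -33.0, 220.0]
contact_force: [-0.2, -0.0, 1.3]
eef_pos: [597.3, -33.0, 220.5]
contact_force: [0.7, 1.5, 0.9]
eef_pos: [597.3, -33.0, 221.0]
contact_force: [-0.7, -0.5, 0.7]
eef_pos: [597.2, -33.1, 221.5]
contact_force: [-0.7, 0.9, 0.3]
eef_pos: [597.2, -33.1, 222.0]
contact_force: [-0.3, -0.2, 0.7]
eef_pos: [597.3, -33.1, 222.6]
contact_force: [-1.1, -0.0, -1.3]
eef_pos: [597.3, -33.1, 223.1]
contact_force: [0.4, 0.5, 0.8]
clock: 5.33
eef_pos: [597.2, -33.1, 225.0]
tcp_rot: [-3.139, 0.0, 1.572]
contact_force: [-0.1, -0.9, -0.3]
opening: 0.002
```

View pics/cmp2.png

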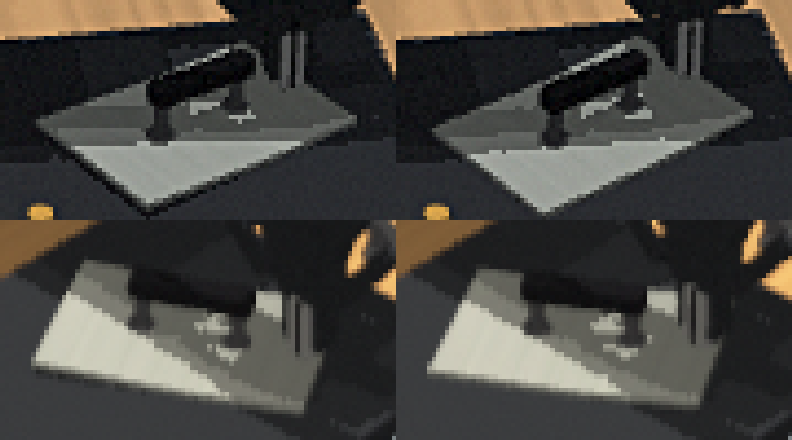

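The far lid rocks: it took about 1 N of steady force over roughly 4 mm of travel, then firm stone, and it visibly fell back when I let go. It is the warped one, so the near lid is true. Next I'll rise and go over the near lid.

```bash
python3 -m creep '[[0,0,0,0,0,-10,1],[0,0,0,0,0,-25,1],[0,0,0,0,0,-30,0],[0,0,0,-15,-4,-20,0],[0,0,0,-30,-8,0,0],[0,0,0,-33,-9,0,0],[0,0,0,-33,-9,0,0],[0,0,0,-33,-9,0,0],[0,0,0,-33,-9,0,0],[0,0,0,-25,-6,0,0]]'; python3 -m creep '[[0,0,0.1,-20,-4,0,0],[0,0,0.11,-10,-5,0,0],[0,0,0.12,0,0,0,0],[0,0,0.12,0,0,0,0],[0,0,0.12,0,0,0,0],[0,0,0.08,0,0,0,0],[0,0,0,0,0,0,0]]'
```

```text
clock: 6.27
eef_pos: [544.0, -237.9, 322.7]
tcp_rot: [3.137, 0.002, 1.581]
contact_force: [0.7, -0.4, 0.3]
opening: 0.999
clock: 6.85
eef_pos: [531.1, -276.6, 329.0]
tcp_rot: [3.131, -0.001, 0.898]
contact_force: [0.3, -0.3, 0.9]
opening: 1.0
```

Run:
```python
from h import *
import pickle
f=grab_frame("wrist"); pickle.dump(f,open("Fw.pkl","wb")); cv2.imwrite("pics/w1.png",f["color"][:,:,::-1]); print(sense()["eef_pos"],sense()["tcp_rot"],f["T"])
```

```text
[ 531.13978774 -276.57406706  329.1547763 ] [ 3.13093449e+00 -1.11530791e-03  9.02843866e-01] [[ 7.81960287e-01 -5.99608083e-01 -1.70318102e-01  5.76550046e+02]
 [-6.23245030e-01 -7.47638276e-01 -2.29352658e-01 -2.19947019e+02]
 [ 1.01853754e-02  2.85494581e-01 -9.58326198e-01  2.99090828e+02]
 [ 0.00000000e+00  0.00000000e+00  0.00000000e+00  1.00000000e+00]]
```

View pics/w1.png

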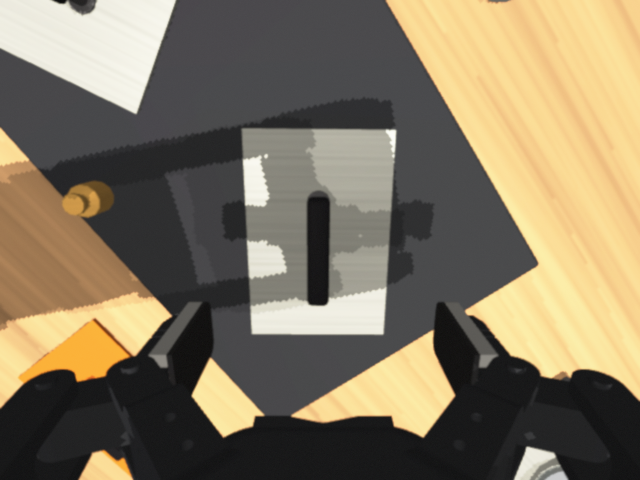

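Run:
```python
from h import *
import pickle
np.set_printoptions(precision=1,suppress=True)
f=pickle.load(open("Fw.pkl","rb"))
P=pix2w(f,[(242,129),(396,130),(384,334),(251,334)],44)[:,:2]
print(P.mean(0),np.linalg.norm(P-np.roll(P,-1,0),axis=1)); a=(P[0]+P[1]-P[2]-P[3]); print(np.degrees(np.arctan2(a[1],a[0])))
B=pix2w(f,[(308,197),(329,197),(327,304),(308,304)],79)[:,:2]
print(B.mean(0),np.linalg.norm(B-np.roll(B,-1,0),axis=1)); a=(B[0]+B[1]-B[2]-B[3]); print(np.degrees(np.arctan2(a[1],a[0])))
```

```text
[ 527.7 -280.2] [100.3 150.4 101.7 150.4]
50.8336484018846
[ 529.1 -278.3] [12.4 69.5 12.2 69.5]
50.72446006098584
```

```bash
python3 -m creep '[[0.01,0,0.015,-2,0.5,10,0],[0,0,0,-1,0,20,0],[0,0,0,0,0,20,0],[0,0,0,0,0,18,0],[0,0,0,0,0,10,0],[0,0,0,0,0,5,0],[0,0,0,0,0,0,0]]'
```

```text
clock: 7.48
eef_pos: [530.1, -279.5, 242.9]
tcp_rot: [3.141, -0.002, 0.902]
contact_force: [-0.8, 0.8, 0.5]
opening: 1.002
```

```bash
python3 -m creep '[[0,0.002,0.017,0,0,5,0],[0,0,0,0,0,4,0],[0,0,0,0,0,3,0],[0,0,0,0,0,2,0],[0,0,0,0,0,0,0]]'; python3 -c "
from h import *
crop(grab_frame('side'),290,220,160,120,5,'p3')"
```

```text
clock: 7.9
eef_pos: [531.1, -279.9, 229.6]
tcp_rot: [3.138, -0.005, 0.884]
contact_force: [-1.2, 0.4, 0.8]
opening: 1.001
```

View pics/p3.png

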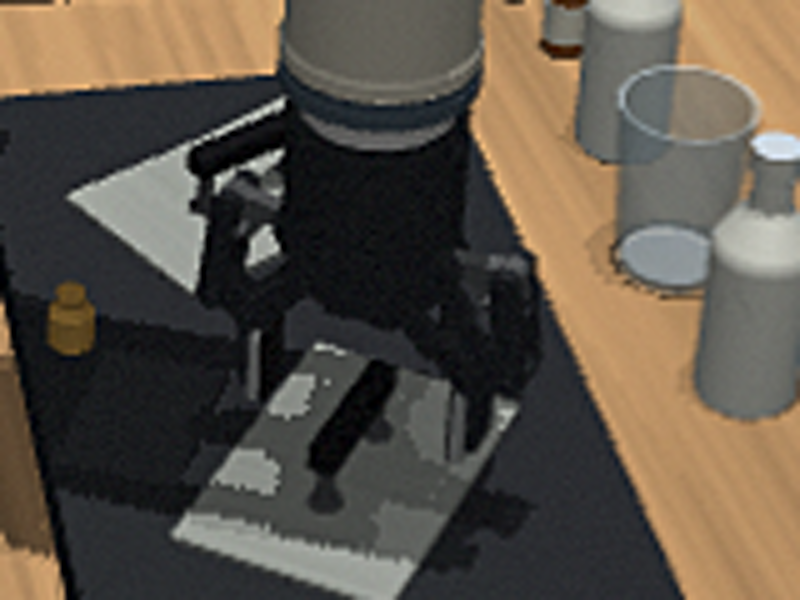

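The jaws straddle the near lid's bar (crop ≈ 350,415). I'll lower the last 2 mm and close.

```bash
python3 -m creep '[[0.003,0.005,0,-0.5,0,2,0],[0,0,0,0,0,0,0.5],[0,0,0,0,0,0,1],[0,0,0,0,0,0,1],[0,0,0,0,0,0,1],[0,0,0,0,0,0,1],[0,0,0,0,0,0,1],[0,0,0,0,0,0,1]]' 60
```

```text
clock: 8.62
eef_pos: [530.8, -280.3, 229.1]
tcp_rot: [3.141, -0.01, 0.885]
contact_force: [0.9, -0.8, -2.9]
opening: 0.148
```

```bash
python3 -m creep '[[0,0,0,0,0,-2,1],[0,0,0,0,0,-3,1],[0,0,0,0,0,-5,1],[0,0,0,0,0,-10,1],[0,0,0,0,0,-20,1],[0,0,0,0,0,-25,1],[0,0,0,0,0,-25,1],[0,0,0,0,0,-25,1],[0,0,0,0,0,-25,1],[0,0,0,0,0,0,1]]'; python3 -c "
from h import *
crop(grab_frame('side'),270,130,200,150,4,'p4')"
```

```text
clock: 9.45
eef_pos: [528.1, -280.5, 376.1]
tcp_rot: [-3.135, -0.009, 0.885]
contact_force: [1.3, -0.6, -3.8]
opening: 0.152
```

View pics/p4.png

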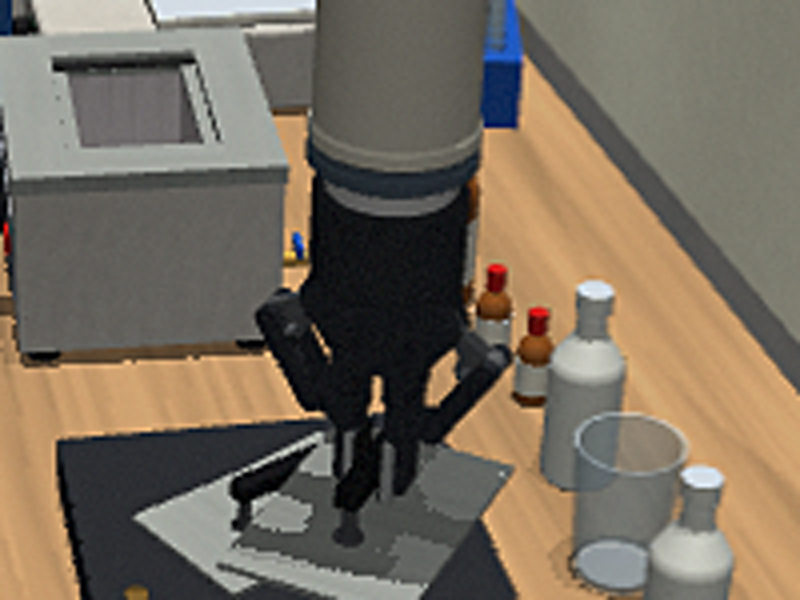

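The lid is held level. The arm is now clear of both cameras' view of the bath, so I'll measure the opening closely.

Run:
```python
from h import *
import pickle
F={n:grab_frame(n) for n in("scene","side")}
pickle.dump(F,open("F2.pkl","wb"))
crop(F["scene"],350,162,112,80,7,"b_scene")
crop(F["side"],265,132,85,55,9,"b_side")
```

```text
(no output)
```

View pics/b_scene.png

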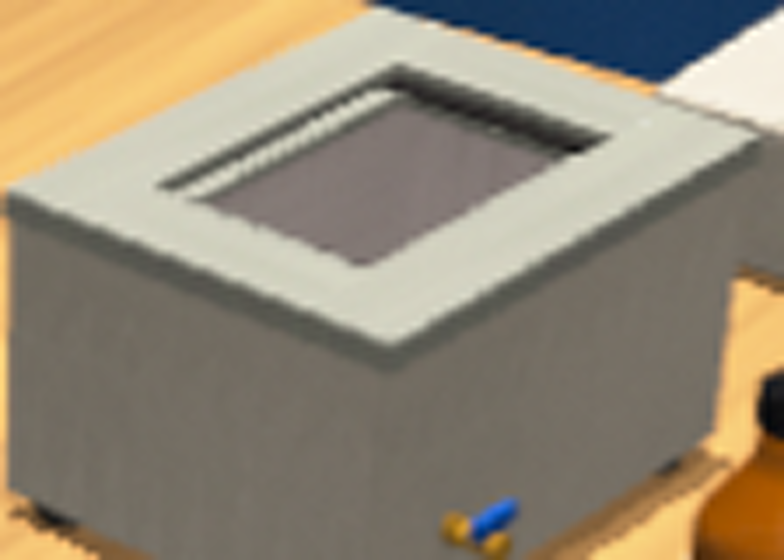

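View pics/b_side.png

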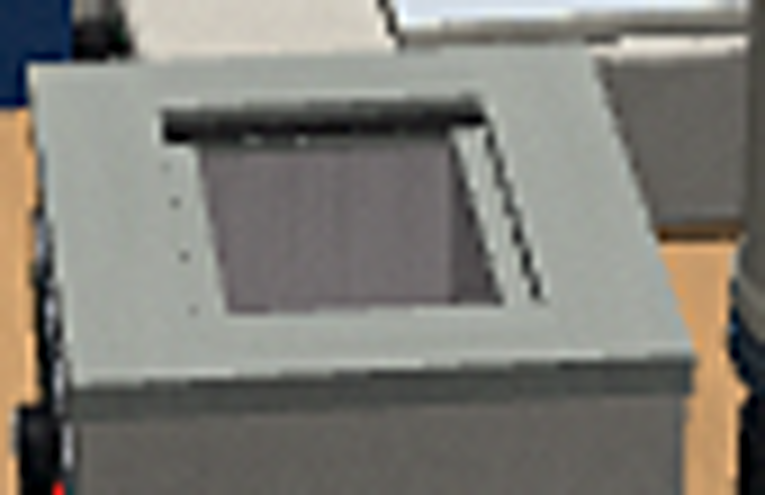

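Run:
```python
from h import *
import pickle
from scipy.optimize import least_squares
F=pickle.load(open("F2.pkl","rb"))
def rect(p,a,b):
    c,s=np.cos(p[2]),np.sin(p[2]); R=np.array([[c,-s],[s,c]])
    # order far-left, far-right, near-right, near-left : (-x,+y),(+x,+y),(+x,-y),(-x,-y)
    L=np.array([[-a,b],[a,b],[a,-b],[-a,-b]])/2
    return np.c_[L@R.T+p[:2],np.full(4,150.)]
S=F["side"];C=F["scene"]
sd=np.array([(30,66),(592,50),(690,358),(68,385)])/9+[265,132]
sr=np.array([(162,110),(480,97),(545,300)])/9+[265,132]
cd=np.array([(380,8),(762,133),(388,347),(8,190)])/7+[350,162]
cr=np.array([(400,65),(613,135),(370,268),(158,187)])/7+[350,162]
def res(p,which):
    o=[]
    if "s" in which: o+= [proj(S,rect(p,190,240))-sd, proj(S,rect(p,107,157))[:3]-sr]
    if "c" in which: o+= [proj(C,rect(p,190,240))-cd, proj(C,rect(p,107,157))-cr]
    return np.vstack(o).ravel()
for w in("s","c","sc"):
    q=least_squares(res,[525,316,-.1],args=(w,),loss="soft_l1"); print(w,q.x.round(2),np.degrees(q.x[2]).round(2),"res",res(q.x,w).round(1))
```

```text
s [ 5.2356e+02  3.1637e+02 -1.0000e-01] -5.86 res [ 0.  -0.1 -0.2 -0.7  0.5 -0.1 -0.2  0.1 -0.   0.1  0.3  0.1 -0.4  0.4]
c [ 5.2640e+02  3.1558e+02 -1.0000e-01] -5.48 res [ 0.  -0.3  0.3  0.2  0.6 -0.2 -0.7 -0.3 -0.2 -0.4  0.3  0.4  0.2  0.4
 -0.8 -0.2]
sc [ 5.2471e+02  3.1710e+02 -1.0000e-01] -5.65 res [ 0.2 -0.1 -0.  -0.9  1.  -0.3  0.4 -0.   0.2 -0.   0.6 -0.1  0.   0.2
 -0.  -0.6  0.1 -0.   0.1 -0.6 -0.9 -0.7 -0.3 -0.7  0.1  0.1 -0.2  0.
 -1.  -0.6]
```

```bash
python3 -m creep '[[0,0,0,0,0,-15,1],[0,0,0,4,-3,-20,1],[0,0,0,12,-10,0,1],[0,0,0,20,-16,0,1],[0,0,0,24,-20,0,1],[0,0,0,24,-20,0,1],[0,0,0,24,-20,0,1],[0,0,0,24,-20,0,1],[0,0,0,24,-20,0,1],[0,0,0,20,-16,0,1]]'; python3 -m creep '[[0,0,-0.1,12,-10,0,1],[0,0,-0.1,12,-8,0,1],[0,0,-0.1,12,-7,0,1],[0,0,-0.1,10,-5,0,1],[0,0,-0.1,6,0,0,1],[0,0,-0.09,0,0,0,1],[0,0,0,0,0,0,1]]'
```

```text
clock: 10.43
eef_pos: [518.6, -41.4, 388.1]
tcp_rot: [-3.098, 0.004, 0.876]
contact_force: [1.4, 0.7, -3.5]
opening: 0.151
clock: 11.02
eef_pos: [509.8, 33.8, 373.4]
tcp_rot: [-3.079, -0.023, 1.501]
contact_force: [-0.3, -0.6, -4.6]
opening: 0.148
```

```bash
python3 -m creep '[[-0.06,-0.023,-0.02,0,0,-20,1],[0,0,0,10,0,-15,1],[0,0,0,22,0,-4,1],[0,0,0,28,0,-2,1],[0,0,0,28,0,-2,1],[0,0,0,28,0,-2,1],[0,0,0,28,0,-2,1],[0,0,0,20,0,-1,1],[0,0,0,10,0,0,1],[0,0,0,0,0,0,1]]'
```

```text
clock: 11.85
eef_pos: [514.4, 215.4, 405.1]
tcp_rot: [-3.117, 0.006, 1.487]
contact_force: [-0.0, 0.4, -5.0]
opening: 0.153
```

```bash
python3 -m creep '[[-0.025,0.006,0,5,4,0,1],[0,0,0,0,0,0,1]]'
python3 - <<'E'
from h import *
import pickle
f=grab_frame("wrist"); pickle.dump((f,sense()),open("Fw2.pkl","wb")); cv2.imwrite("pics/w2.png",f["color"][:,:,::-1])
E
```

```text
clock: 12.02
eef_pos: [517.8, 219.8, 402.3]
tcp_rot: [-3.139, 0.003, 1.485]
contact_force: [0.2, 0.4, -4.2]
opening: 0.149
```

View pics/w2.png

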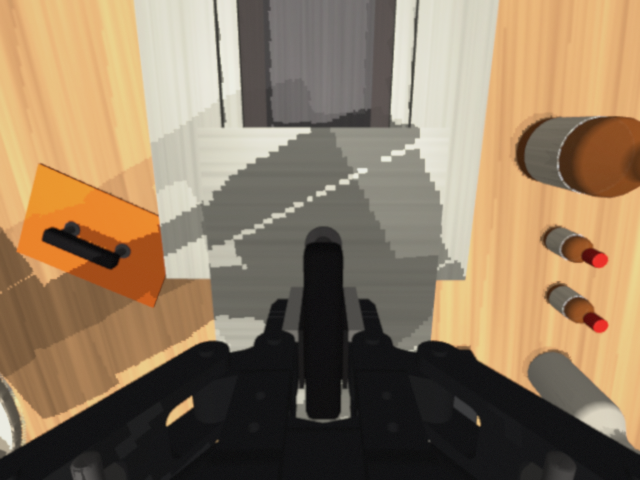

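Run:
```python
from h import *
import pickle
np.set_printoptions(precision=1,suppress=True)
f,s=pickle.load(open("Fw2.pkl","rb"))
print(s["eef_pos"],s["tcp_rot"])
P=pix2w(f,[(165,279),(464,279)],150); print("deck near",P,np.linalg.norm(P[0]-P[1]))
P=pix2w(f,[(134,0),(498,0),(217,0),(418,0),(222,126),(410,126)],150); print(P)
L=pix2w(f,[(203,127),(420,127)],s["eef_pos"][2]-184.5); print("lid front",L,np.linalg.norm(L[0]-L[1]), L.mean(0))
x=np.array([np.cos(s["tcp_rot"][2]),np.sin(s["tcp_rot"][2])]);print("expected front mid",s["eef_pos"][:2]+75*x)
crop(f,190,90,250,60,3.2,"w2c"); crop(f,190,0,250,60,3.2,"w2d")
```

```text
[517.2 219.2 402.1] [-3.1  0.   1.5]
deck near [[414.4 206.6 150. ]
 [604.5 190.4 150. ]] 190.80412690834135
[[430.2 363.2 150. ]
 [619.4 346.5 150. ]
 [473.5 359.  150. ]
 [577.8 349.9 150. ]
 [466.1 296.2 150. ]
 [572.1 287.  150. ]]
lid front [[476.1 295.3 217.6]
 [561.3 287.8 217.6]] 85.55257358341838 [518.7 291.6 217.6]
expected front mid [523.6 293.9]
```

View pics/w2c.png

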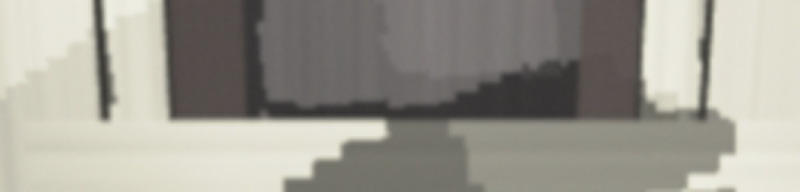

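View pics/w2d.png

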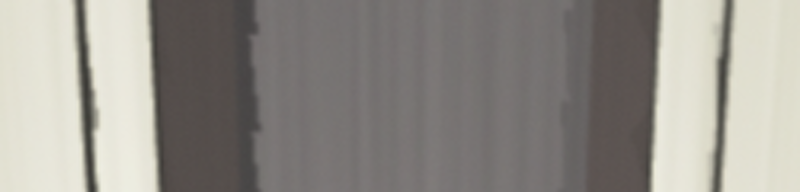

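```bash
python3 - <<'E'
from h import *
import pickle
f,s=pickle.load(open("Fw2.pkl","rb"))
a=f["color"]
crop(f,180,270,120,80,6,"w2e"); crop(f,370,270,120,80,6,"w2f")
E
python3 - <<'E'
import cv2,numpy as np
a=cv2.imread('pics/w2e.png');b=cv2.imread('pics/w2f.png')
cv2.imwrite('pics/w2g.png',cv2.resize(np.hstack([a,b]),(800,267)))
E
```

```text
(no output)
```

View pics/w2g.png

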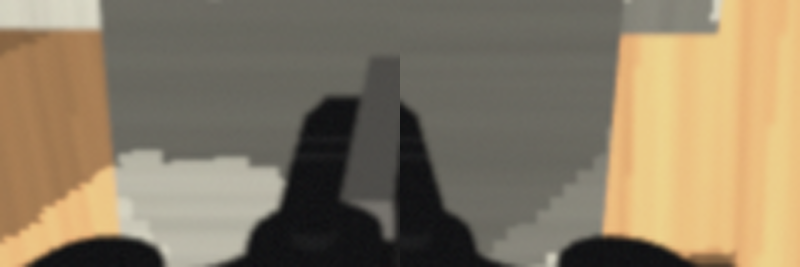

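Run:
```python
from h import *
import pickle
np.set_printoptions(precision=1,suppress=True)
f,s=pickle.load(open("Fw2.pkl","rb"))
for z in (217.6,216,214):
  L=pix2w(f,[(212.4,300),(433.9,300)],z); print(L,np.linalg.norm(L[0]-L[1]),L.mean(0))
L=pix2w(f,[(320,127)],217);print(L)
y=s["tcp_rot"][2]; c=np.array([np.sin(y),-np.cos(y)])
e=s["eef_pos"][:2]
print("lateral of lid rel tcp", (L[0,:2]-e)@c, (pix2w(f,[(212.4,300),(433.9,300)],217).mean(0)[:2]-e)@c,"front along",(L[0,:2]-e)@np.array([np.cos(y),np.sin(y)]))
R=pix2w(f,[(217,0),(418,0),(222,126),(410,126),(165,279),(464,279),(134,0),(498,0)],150)[:,:2]
for i in (0,2,4,6): print("bath lateral rel tcp",((R[i]+R[i+1])/2-e)@c)
N=(R[4]+R[5])/2; print("deck near along rel tcp",(N-e)@np.array([np.cos(y),np.sin(y)]))
```

```text
[[467.  220.8 217.6]
 [566.6 212.3 217.6]] 99.93911877032227 [516.8 216.5 217.6]
[[466.5 220.  216. ]
 [567.1 211.5 216. ]] 100.97428755505635 [516.8 215.7 216. ]
[[465.7 219.1 214. ]
 [567.6 210.4 214. ]] 102.26824853597378 [516.7 214.8 214. ]
[[522.1 291.2 217. ]]
lateral of lid rel tcp -1.2824073155493474 -0.09956097329159437 front along 72.14860550357926
bath lateral rel tcp -3.1883327118927167
bath lateral rel tcp -4.305519765397635
bath lateral rel tcp -5.906006677944635
bath lateral rel tcp -4.092116740105543
deck near along rel tcp -21.269540461587177
```

```bash
python3 -m creep '[[0,0,0.006,8,0,0,1],[0,0,0.006,18,-1,5,1],[0,0,0,22,0,8,1],[0,0,0,22,0,8,1],[0,0,0,16,0,8,1],[0,0,0,8,0,6,1],[0,0,0,2,0,3,1],[0,0,0,0,0,0,1]]'
```

```text
clock: 12.73
eef_pos: [525.0, 313.8, 359.4]
tcp_rot: [-3.129, 0.01, 1.459]
contact_force: [-0.4, -0.3, -3.5]
opening: 0.149
```

```bash
python3 -m creep '[[-0.012,0.01,-0.013,3.5,-2.4,3,1],[0,0,0,0,0,3,1],[0,0,0,0,0,2,1],[0,0,0,0,0,0,1]]'
python3 - <<'E'
from h import *
import pickle
F={n:grab_frame(n) for n in("scene","side","wrist")};F["s"]=sense()
pickle.dump(F,open("F3.pkl","wb")); print(F["s"]["eef_pos"],F["s"]["tcp_rot"])
crop(F["scene"],350,162,112,80,7,"d_scene")
crop(F["side"],265,132,85,60,9,"d_side")
cv2.imwrite("pics/d_w.png",F["wrist"]["color"][:,:,::-1])
E
```

```text
clock: 13.07
eef_pos: [522.6, 315.5, 350.9]
tcp_rot: [3.141, 0.0, 1.472]
contact_force: [0.9, 0.7, -4.6]
opening: 0.15
[522.93010569 315.80219752 351.43205744] [ 3.14065097e+00 -2.31666043e-04  1.47202009e+00]
```

View pics/d_scene.png

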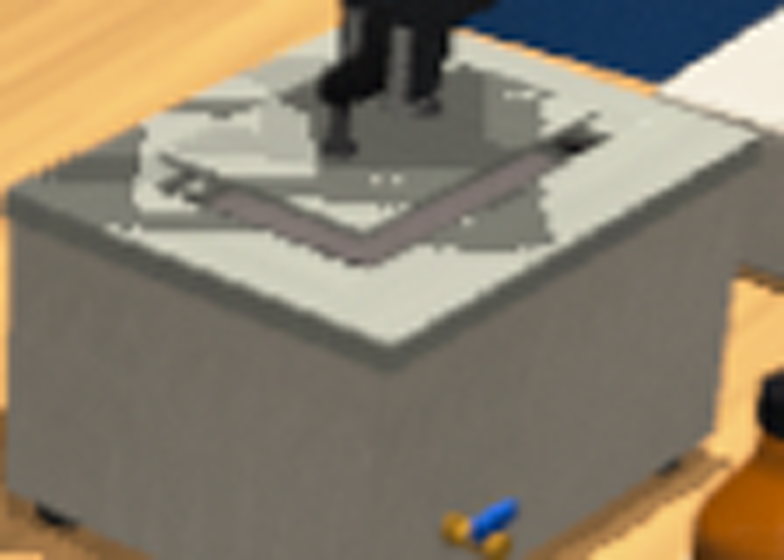

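View pics/d_side.png

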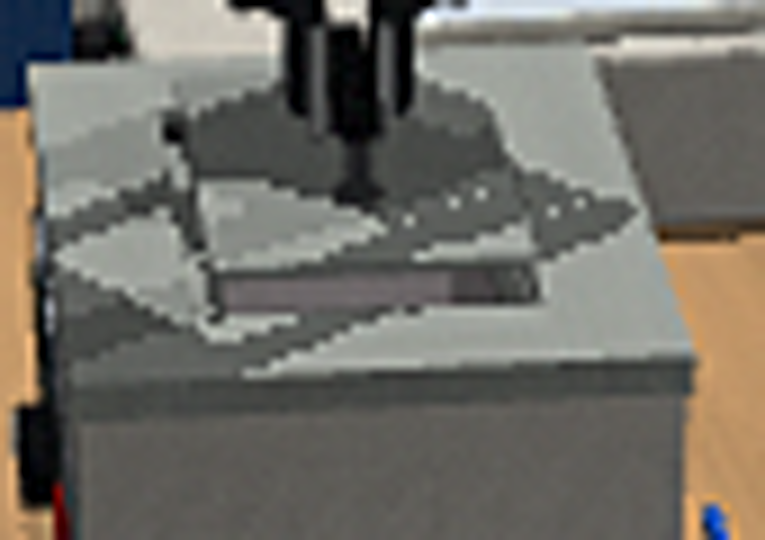

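View pics/d_w.png

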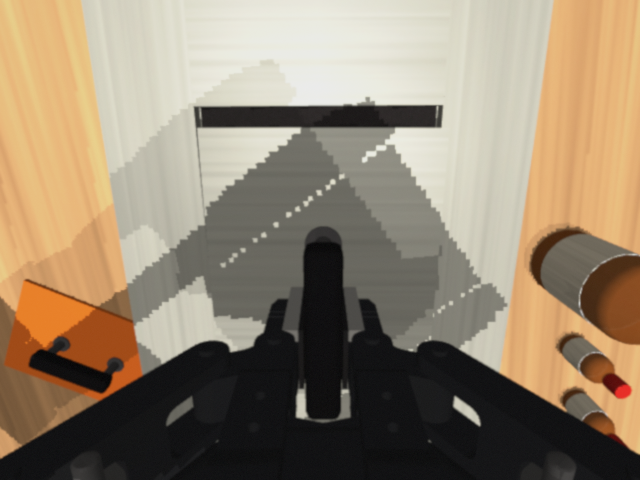

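Run:
```python
from h import *
import pickle
np.set_printoptions(precision=1,suppress=True)
F=pickle.load(open("F3.pkl","rb")); f=F["wrist"]; s=F["s"]
c=f["color"]
a=np.hstack([c[95:145,180:240],c[95:145,400:460]])[:,:,::-1]
b=np.hstack([c[210:260,180:240],c[210:260,400:460]])[:,:,::-1]
g=np.vstack([a,b]); g=np.clip((g.astype(float)-100)*1.6,0,255).astype(np.uint8) if 0 else g
cv2.imwrite("pics/d_wc.png",cv2.resize(np.ascontiguousarray(g),None,fx=6,fy=6,interpolation=cv2.INTER_NEAREST))
y=s["tcp_rot"][2]; X=np.array([np.cos(y),np.sin(y)]);C=np.array([np.sin(y),-np.cos(y)]);e=s["eef_pos"][:2]
def rel(p,z): 
    d=pix2w(f,p,z)[:,:2]-e; return np.c_[d@X,d@C]
print("recess far corners",rel([(196,106),(443,106)],150))
print("lid front",rel([(320,127.5)],166))
print("left recess edge low",rel([(204,225)],150))
```

```text
recess far corners [[ 80.6 -54.8]
 [ 80.5  51.6]]
lid front [[71.6 -1.3]]
left recess edge low [[ 27.6 -56. ]]
```

View pics/d_wc.png

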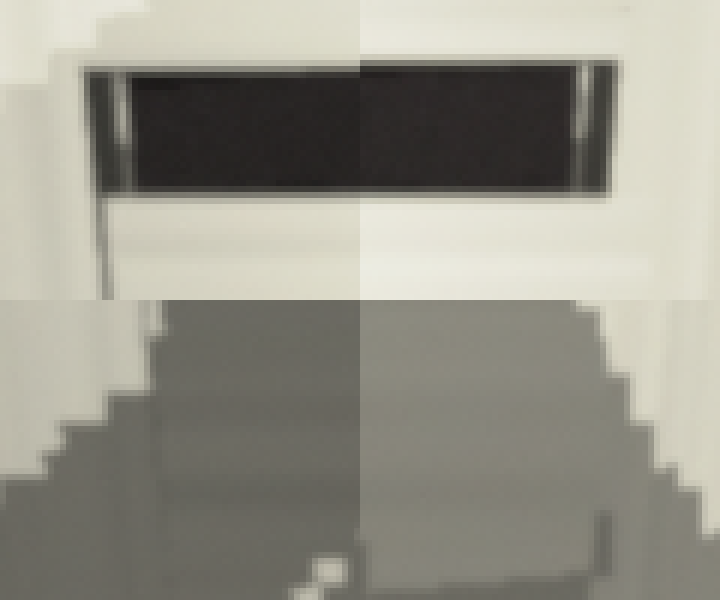

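Run:
```python
from h import *
import pickle
np.set_printoptions(precision=1,suppress=True)
F=pickle.load(open("F3.pkl","rb")); s=F["s"]
crop(F["scene"],368,172,75,30,10,"e_scene");crop(F["side"],280,140,55,30,14,"e_side")
y=s["tcp_rot"][2]; X=np.array([np.cos(y),np.sin(y)]);C=np.array([np.sin(y),-np.cos(y)]);e=s["eef_pos"][:2]
# predicted lid corners projected, for lid centred on tcp
zt=s["eef_pos"][2]-189.1
for n in("scene","side"):
  for z in (zt,zt+4):
    P=[np.r_[e+a*75*X+b*50*C,z] for a,b in((1,-1),(1,1),(-1,1),(-1,-1))]
    q=proj(F[n],P); 
    o=(368,172,10) if n=="scene" else (280,140,14)
    print(n,z,((q-np.array(o[:2]))*o[2]).round(0).tolist())
```

```text
scene 162.3320574359157 [[386.0, -46.0], [675.0, 53.0], [339.0, 233.0], [47.0, 120.0]]
scene 166.3320574359157 [[387.0, -59.0], [677.0, 40.0], [340.0, 219.0], [48.0, 106.0]]
side 162.3320574359157 [[54.0, 14.0], [524.0, -5.0], [612.0, 298.0], [107.0, 320.0]]
side 166.3320574359157 [[54.0, -3.0], [524.0, -22.0], [612.0, 280.0], [107.0, 302.0]]
```

View pics/e_scene.png

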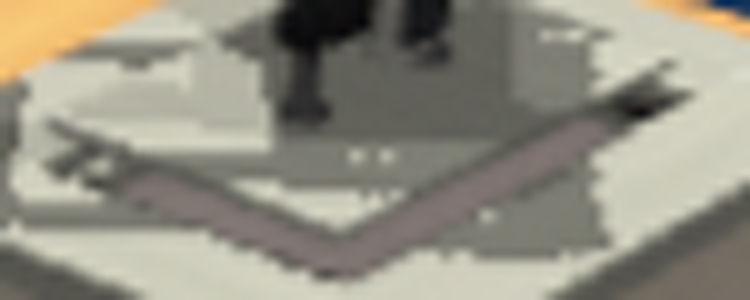

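View pics/e_side.png

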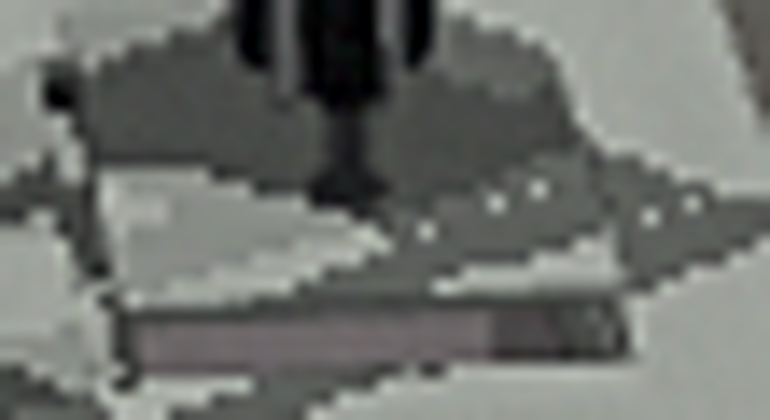

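Run:
```python
from h import *
import pickle
np.set_printoptions(precision=1,suppress=True)
F=pickle.load(open("F3.pkl","rb")); s=F["s"]
y=s["tcp_rot"][2]; X=np.array([np.cos(y),np.sin(y)]);C=np.array([np.sin(y),-np.cos(y)]);e=s["eef_pos"][:2]
def rel(n,p,z):
    d=pix2w(F[n],p,z)[:,:2]-e; return np.c_[d@X,d@C]
S=lambda a:np.array(a)/10+[368,172]
D=lambda a:np.array(a)/14+[280,140]
print("scene lid near corner",rel("scene",S([(345,238)]),162.3),"recess",rel("scene",S([(345,279),(695,93),(40,165)]),150))
print("side lid near",rel("side",D([(115,321),(616,299)]),162.3),"recess",rel("side",D([(632,357),(130,385)]),150))
```

```text
scene lid near corner [[-76.4  53.1]] recess [[-75.4  53.4]
 [ 80.   54.6]
 [-78.2 -49.3]]
side lid near [[-75.4 -48.5]
 [-75.5  50.7]] recess [[-76.7  53.9]
 [-79.1 -46. ]]
```

Wrist view: the lid front edge is at row 127 and the recess far edge at row 106. A gap sliver shows on the left only, so the lid must go about +4 along and about −2 across. I'll correct, lower to just above the deck and look again.

```bash
python3 -m creep '[[0,0,0,4,-2,3,1],[0,0,0,0,0,2,1],[0,0,0,0,0,0,1]]'
python3 - <<'E'
from h import *
import pickle
F={n:grab_frame(n) for n in("scene","side","wrist")};F["s"]=sense()
pickle.dump(F,open("F4.pkl","wb")); print(F["s"]["eef_pos"],F["s"]["tcp_rot"])
crop(F["wrist"],180,80,290,210,2.7,"f_w")
crop(F["side"],280,140,55,30,14,"f_side")
crop(F["scene"],368,172,75,30,10,"f_scene")
E
```

```text
clock: 13.47
eef_pos: [521.5, 320.1, 346.8]
tcp_rot: [3.14, -0.001, 1.471]
contact_force: [-0.3, 0.5, -4.2]
opening: 0.15
[521.62394488 320.08805527 347.14120457] [ 3.13932617e+00 -1.26246753e-03  1.47125093e+00]
```

View pics/f_w.png

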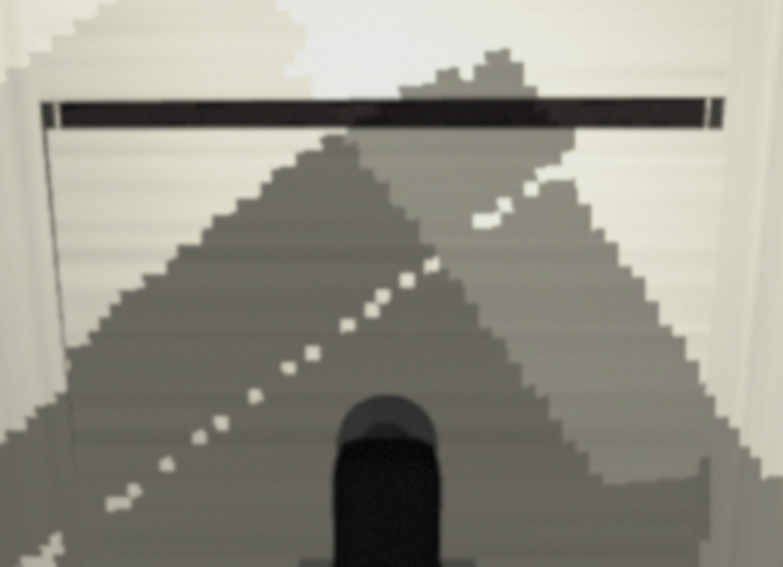

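View pics/f_side.png

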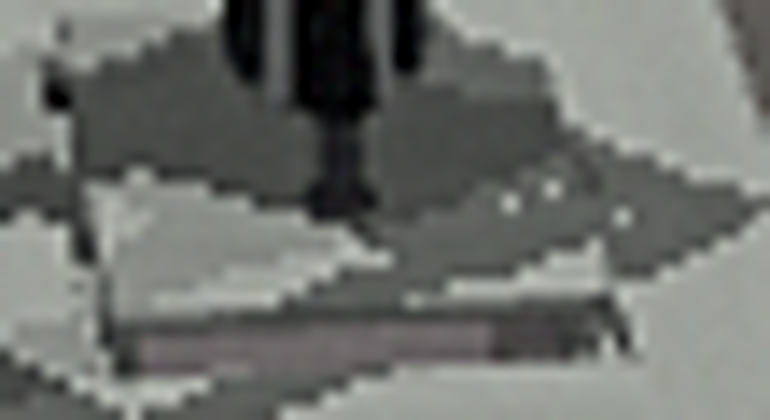

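View pics/f_scene.png

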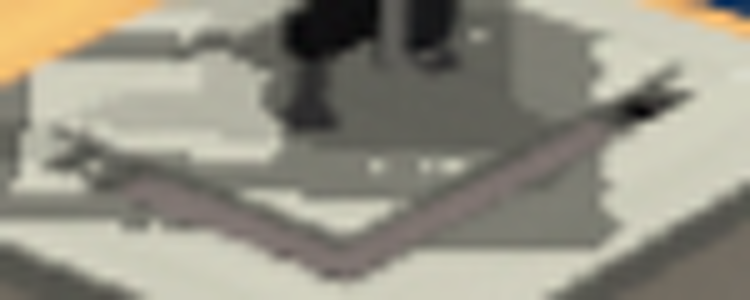

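Run:
```python
from h import *
import pickle
np.set_printoptions(precision=1,suppress=True)
F=pickle.load(open("F4.pkl","rb")); s=F["s"]
y=s["tcp_rot"][2]; X=np.array([np.cos(y),np.sin(y)]);C=np.array([np.sin(y),-np.cos(y)]);e=s["eef_pos"][:2]; zb=s["eef_pos"][2]-189.1
def rel(n,p,z):
    d=pix2w(F[n],p,z)[:,:2]-e; return np.c_[d@X,d@C]
S=lambda a:np.array(a)/10+[368,172]
D=lambda a:np.array(a)/14+[280,140]
W=lambda a:np.array(a)/2.7+[180,80]
print(zb)
print("W recess far",rel("wrist",W([(42,101),(723,98)]),150),"lid front",rel("wrist",W([(49,128)]),zb+4))
print("W left recess line",rel("wrist",W([(60,300)]),150),"lid left",rel("wrist",W([(66,300)]),zb+4))
print("scene lid near corner",rel("scene",S([(345,243)]),zb),"recess",rel("scene",S([(345,279)]),150))
print("side lid near",rel("side",D([(108,328),(608,298)]),zb),"recess",rel("side",D([(632,357)]),150))
```

```text
158.04120457405426
W recess far [[ 76.2 -53.7]
 [ 76.6  53.1]] lid front [[ 72.2 -49.2]]
W left recess line [[ 44.8 -53.7]] lid left [[ 46.8 -48.9]]
scene lid near corner [[-75.9  51.7]] recess [[-79.5  55.2]]
side lid near [[-73.8 -47.7]
 [-70.1  52.1]] recess [[-80.8  55.7]]
```

All views agree to within about 1 mm: the scene shows gaps of 3.6 and 3.5 mm, the wrist front 4.2 and left 4.6. I'll lower gently.

```bash
python3 -m creep '[[0,0,0,0,-0.5,1.2,1],[0,0,0,0,0,1.2,1],[0,0,0,0,0,1.2,1],[0,0,0,0,0,1.2,1]]';  python3 -m creep '[[0,0,0,0,0,1,1],[0,0,0,0,0,1,1]]'
```

```text
clock: 13.95
eef_pos: [521.2, 320.2, 342.3]
tcp_rot: [3.139, -0.002, 1.471]
contact_force: [-0.4, -0.9, -4.1]
opening: 0.149
clock: 14.12
eef_pos: [521.2, 320.2, 340.0]
tcp_rot: [3.139, -0.001, 1.471]
contact_force: [-1.1, 0.8, -5.3]
opening: 0.151
```

Run:
```python
from h import *
F=grab_frame("wrist"); crop(F,180,80,290,210,2.7,"g_w"); crop(grab_frame("side"),280,140,55,30,14,"g_side")
```

```text
(no output)
```

View pics/g_w.png

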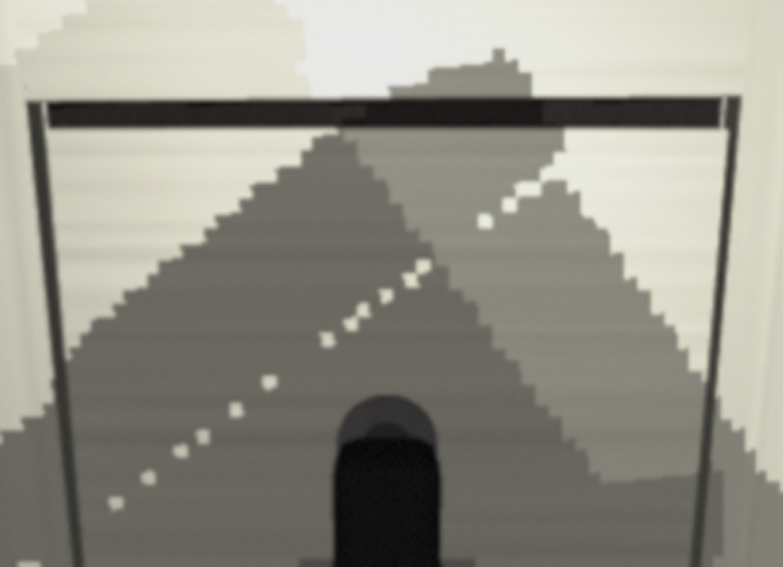

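View pics/g_side.png

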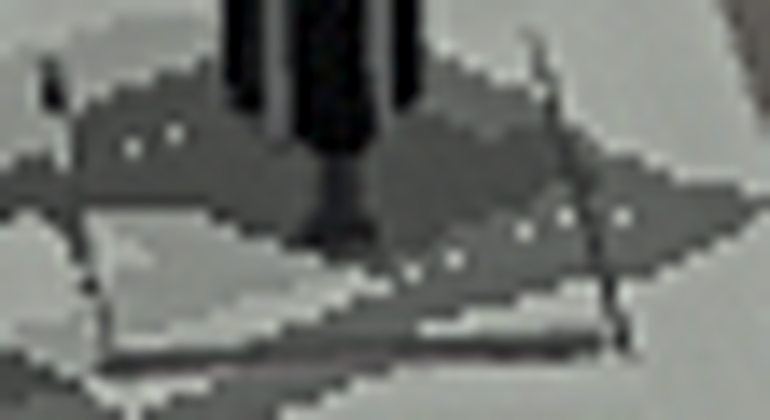

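Gaps now show all round the lid: about 4 mm in front and even on both sides. I'll continue down with +0.7 along.

```bash
python3 -m creep '[[0,0,0,0.7,0.2,0.8,1],[0,0,0,0,0,1,1],[0,0,0,0,0,1,1]]';  python3 -m creep '[[0,0,0,0,0,1,1],[0,0,0,0,0,1,1]]' | egrep 'eef|force'; python3 -m creep '[[0,0,0,0,0,0.7,1]]' | egrep 'eef|force'; python3 -m creep '[[0,0,0,0,0,0.7,1]]'| egrep 'eef|force'
```

```text
clock: 14.47
eef_pos: [521.6, 320.9, 337.1]
tcp_rot: [3.139, -0.002, 1.471]
contact_force: [1.0, 0.3, -5.3]
opening: 0.147
eef_pos: [521.6, 321.0, 334.9]
contact_force: [-0.2, 0.1, -4.3]
eef_pos: [521.6, 321.0, 334.0]
contact_force: [0.6, -0.2, -4.7]
eef_pos: [521.6, 320.9, 333.3]
contact_force: [-0.1, -1.8, -1.4]
```

```bash
python3 -m creep '[[0,0,0,0,0,0.4,1],[0,0,0,0,0,0.3,1]]' | egrep 'eef|force|rot'
python3 - <<'E'
from h import *
F=grab_frame("wrist"); crop(F,180,80,290,210,2.7,"h_w"); crop(grab_frame("side"),280,140,55,30,14,"h_side")
E
```

```text
eef_pos: [521.7, 320.8, 333.1]
tcp_rot: [3.139, -0.002, 1.471]
contact_force: [-2.5, -1.5, 0.7]
```

View pics/h_w.png

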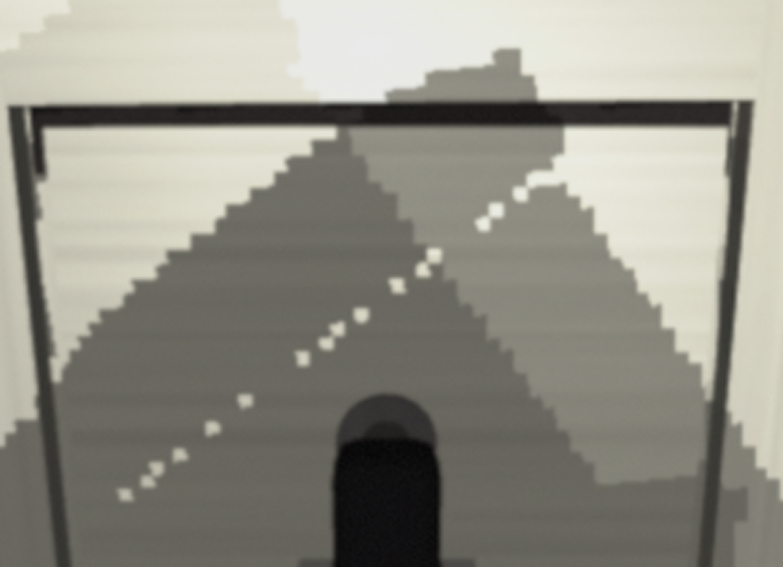

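View pics/h_side.png

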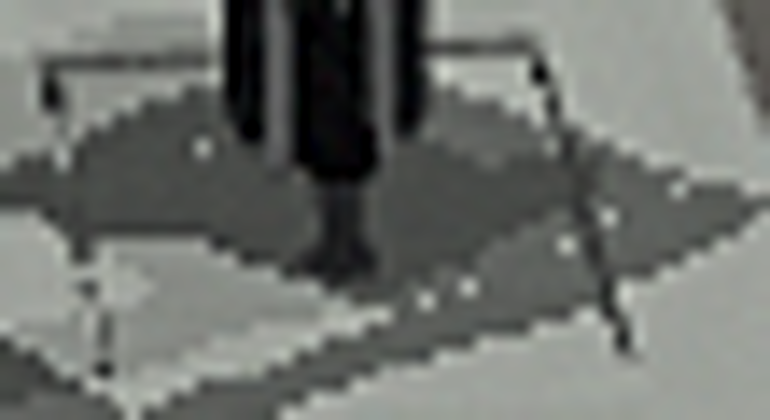

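The lid lies below the rim all round, with gaps on every side. I'll release and rise slowly.

```bash
python3 -m creep '[[0,0,0,0,0,0,0.8],[0,0,0,0,0,0,0.6],[0,0,0,0,0,0,0.3],[0,0,0,0,0,0,0],[0,0,0,0,0,0,0],[0,0,0,0,0,0,0],[0,0,0,0,0,0,0]]' 20;  python3 -m creep '[[0,0,0,0,0,-3,0],[0,0,0,0,0,-8,0],[0,0,0,0,0,-15,0],[0,0,0,0,0,-25,0],[0,0,0,0,0,-30,0],[0,0,0,0,0,-30,0],[0,0,0,-15,0,-20,0],[0,0,0,-15,0,0,0],[0,0,0,0,0,0,0]]';python3 - <<'E'
from h import *
F={n:grab_frame(n) for n in("scene","side","wrist")}
import pickle; pickle.dump(F,open("F5.pkl","wb"))
cv2.imwrite("pics/i_w.png",F["wrist"]["color"][:,:,::-1]);crop(F["scene"],180,160,290,210,2.7,"i_scene");crop(F["side"],255,125,200,200,3,"i_side")
E
```

```text
clock: 15.65
eef_pos: [522.8, 321.6, 334.7]
tcp_rot: [3.135, -0.005, 1.471]
contact_force: [-0.9, -0.2, 0.0]
opening: 1.0
clock: 16.4
eef_pos: [517.9, 290.5, 474.8]
tcp_rot: [3.135, -0.004, 1.473]
contact_force: [1.0, -0.2, -1.1]
opening: 1.001
```

View pics/i_w.png

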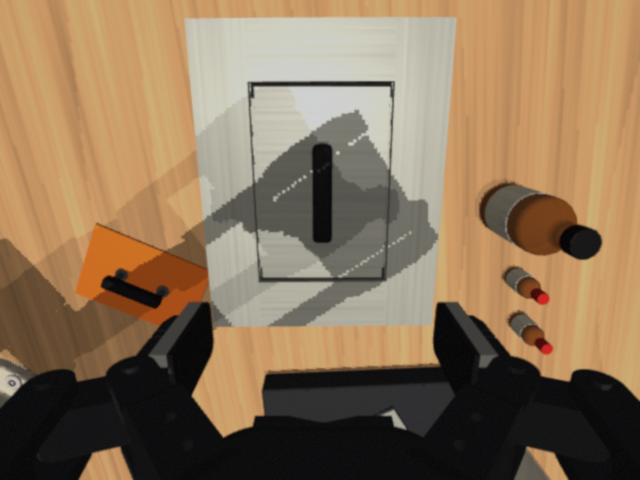

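View pics/i_scene.png

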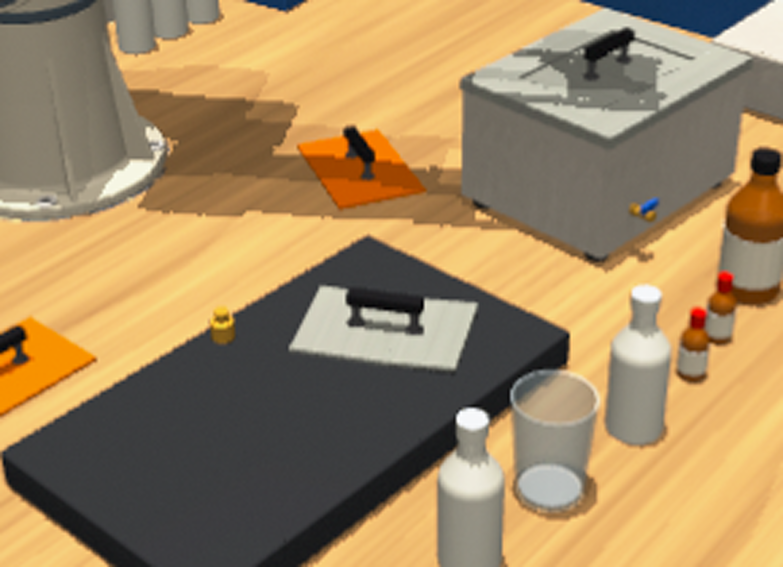

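View pics/i_side.png

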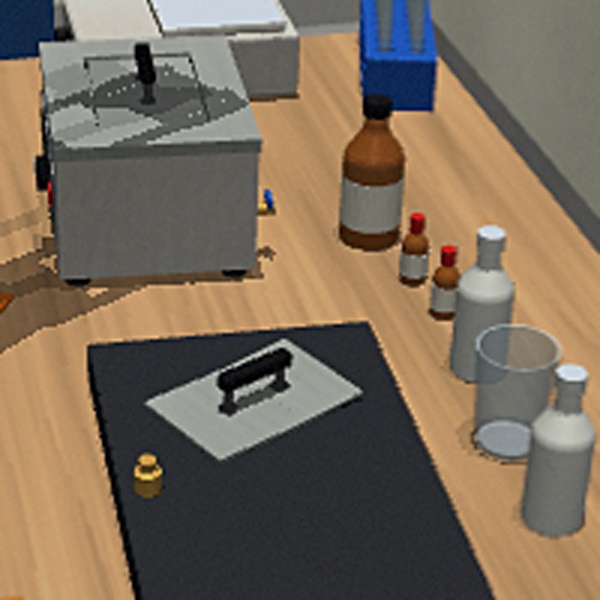

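Wrist view: the lid lies wholly inside the recess (249–393 × 82–280) with an even dark gap all round. The warped lid is still on the slab and the bystanders stand as before. I'll hand it in.

```bash
python3 -c "
from rig import job; print(job.sign_off())"
```

```text
the job is handed in; nothing more can be done
None
```

The true lid is seated in the water bath and the warped one is still lying on the stone. I handed the job in at about 16.4 s of the 72 s allowed.

- **Finding the warped lid:** I pressed the end of the lid nearer the bath. It gave way at about 1 N over roughly 4 mm, then met the stone at about 6–11 N. The pictures showed its other end lifted while I held it tipped for over a second, and it fell back when I eased off. I took the other lid to be true by elimination and did not press it.
- **Seating the true lid:** I gripped it by the bar and lowered it into the opening at about 12 mm/s. It touched down at the expected height with only a few newtons, and I let go and rose clear.
- **Last checks:** The pictures show the lid below the rim with a gap on all four sides, and no bystander appears to have moved.
- **Disagreement:** The cameras differed by 3–5 mm on where the opening was. I went by the lid's position relative to the rim in the wrist picture, and the lid went in without catching.

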